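# Clamp the breadboard plate in the turnbuckle board holder

## Task

Lay the breadboard that is mounted on the dark metal plate on the ledges of the board holder, between its two jaws, and let go of it. Then turn the holder's turnbuckle sleeve so that both jaws draw in together until they bear on the plate, and from there about one eighth of a turn more, so that the plate is held firmly but not squeezed hard. Leave everything else on the bench where it is.

Things in the scene. Friction and masses are not known exactly. Their poses are not given: they have to be found in the camera images.
- board_center (a point): Centre, half-way up, of the board to be clamped: a white solderless breadboard, 55 (x) x 82 (y) x 10 mm high, fixed on the middle of a dark steel plate 70 (x) x 110 (y) x 5 mm; 15 mm high in all, 0.2 kg, loose, flat on the bench. y runs along its length, z up. Grip the breadboard from above across its 55 mm width; the plate's rim stands out 7.5 mm below the fingers there, 14 mm at the ends.
- board: The same board with its plate. Origin at the centre of the plate's underside, 7.5 mm below board_center; axes the same.
- holder: Self-centring board holder, fixed to the bench: grey base plate 180 (x) x 285 (y) mm, 14 mm high, two guide rods along y, two carriages with jaws on them, and the turnbuckle on the side towards the robot. Origin at its underside, midway between the jaws; x points away from the robot, y to the left (yaw within 0.2 rad), z up.
- seat (a point): Fixed point of the holder where the middle of the plate's underside belongs: level with the two ledges (40 mm above the bench), midway between the carriages; axes as the holder's. The board's length goes along this y, either way round, its ends on the ledges. Laid 3.7 mm to the left (+y) of this point, the plate always has 1.9 mm or more of room at both ends.
- carriage_left: Left (+y) carriage: 14 mm deep ledge, lug, and a plain fixed jaw blade 66 mm long in x, standing 14.5 mm above the ledge. Origin at bench level in the plane of the blade's face, 60.7 to 61.1 mm from the holder's middle at the start; axes as the holder's. Slides along y.
- carriage_right: Right (-y) carriage: the same, but its blade is sprung in a block screwed down anywhere in slots: the blade's face is 0 to 7.5 mm nearer the middle than this origin (how much is not measured). It starts to give way at 60 N, then 1 mm for every 10 N. Origin at bench level, 60.7 to 61.1 mm from the holder's middle at the start; axes as the holder's. Slides along y.
- turnbuckle (a point): Fixed point of the holder: middle of the turnbuckle sleeve, on its axis (this y axis), 95 mm above the bench, 81 mm above the base plate; axes as the holder's, not turning. Sleeve: knurled steel barrel, 28 mm diameter, 70 mm long. Beside and below it 25 mm or more are free; the carriages' lugs (26 mm wide, tops 12 mm above the axis) stand 50 mm or more to either side in y.
- sleeve: The sleeve; origin as turnbuckle, its axes turn with it. Turned about +y (its top moves in +x, away from the robot) it draws both carriages in 10 mm a turn each; turned back, out. Stiff thread (0.42 N m), stays put. 1.2 to 3.9 rad until both jaws bear on the plate; there the moment rises by 0.19 N m in 0.2 rad, then by 0.1 N m per rad. Grip from above across x and tilt about the axis, in strokes.
- bare_breadboard: A bystander: the same kind of white breadboard, 55 x 82 x 10 mm, but bare, without a metal plate. Origin at the centre of its underside.
- socket_box: A bystander: white box with three round sockets, 78 x 110 x 36 mm, beyond the holder.
- handheld_meter: A bystander: blue hand-held meter lying on its back, 75 x 150 x 41 mm, left of the holder.
- screwdriver: A bystander: screwdriver, 160 mm long, lying between the robot and the holder.
- terminal_strip: A bystander: black terminal strip, 16 x 56 x 13 mm, right of the holder.
- tape_roll: A bystander: black roll of tape lying flat, 76 mm in diameter, 19 mm high, left of the holder.
- tweezers: A bystander: steel tweezers, 120 mm long, lying near the robot.
- flux_jar: A bystander: small amber jar, 44 mm in diameter, 50 mm high, right of the holder.
Mind the look-alikes: they are no part of the job. Leave any green look-alike of the board alone.

How it is judged:
On the way, in this order (a step that is already met when the one before it is completed fails the run):
1. the board on its plate lies on both ledges between the jaws, straight, and has been let go (x of board_center in the frame of seat between -0.009 and 0.009 m and z of board_center in the frame of seat between 0.005 and 0.01 m and y of board_center in the frame of seat between -0.009 and 0.009 m and angle between the y axis of board_center and the y axis of seat, either way round below 0.1 rad and contact force between board and the fingers below 0.1 N), for 0.2 s.
2. both jaws have been drawn in until they bear on the plate (contact force between board and carriage_left above 20 N and contact force between board and carriage_right above 20 N), for 0.1 s.
At the end, for the whole second after the job is handed in: The board on its plate lies flat on both ledges between the jaws (within 9 mm of the seat along the jaws and across, within 2.5 mm in height, square to them within 0.06 rad), and both jaws press on it with 69 to 88 N, which is about 30 to 65 degrees of turn past the point where both jaws first bear (contact force between board and carriage_left between 69 and 88 N and contact force between board and carriage_right between 69 and 88 N and x of board_center in the frame of seat between -0.009 and 0.009 m and z of board_center in the frame of seat between 0.005 and 0.01 m and y of board_center in the frame of seat between -0.009 and 0.009 m and angle between the y axis of board_center and the y axis of seat, either way round below 0.06 rad and angle between board_center's own z axis and vertical below 0.04 rad and linear speed of board below 0.01 m/s); the robot touches nothing.
It fails at once if a jaw squeezes the plate with more than 105 N (more than a quarter of a turn past first bearing) (contact force between board and carriage_left above 105 N or contact force between board and carriage_right above 105 N).
It fails at once if another thing on the bench is pushed away by more than 30 mm (distance of any of bare_breadboard, socket_box, handheld_meter, screwdriver, terminal_strip, tape_roll, tweezers, flux_jar from where it was at the start of the episode above 0.03 m).
It also fails if it takes over 72 s, if anything falls off the work surface, if the arm or the gripper's body presses on something with over 40 N, if the wrist force passes 120 N, or if a joint passes its speed limit or range.

## Robot

A 6-joint arm with a two-finger parallel gripper is mounted at the origin on the work surface. World frame = base frame: x ahead of the robot, y to its left, z up, the work surface at z = 0. Lengths are in m, angles in rad, forces in N, time in s.
With the tool pointing down it reaches from about 0.375 to 0.925 m from the base axis. Payload 5.7 kg.
Tool frame: the origin (TCP) lies midway between the tips of the shut fingers; the grasp point (between the pads) lies 19 mm behind it; x points along the fingers, y is the direction in which the jaws open and shut, and the axes are right-handed (so a half turn about x gives the same grasp; the last joint's range is limited). The gripper opens to 85 mm and grips with 20 to 120 N. Pads are 22 mm wide; open, the fingers measure 114 mm over their backs; the gripper's body (76 mm by 85 mm) begins 54 mm behind the grasp point. The pads swing forward as they close: fully open they stand 13 mm farther back than shut.
Start: joints at [1.155, 0.359, 1.51, -0, 1.272, -0.115], TCP at [0.178, 0.573, 0.231] pointing down, gripper open.
Joint ranges: [-2.97, 2.97], [-1.01, 2.36], [0.21, 2.38], [-0.96, 4.11], [0.2, 2.71], [-2.98, 2.98]. Speed limits (rad/s): [2.39, 2.39, 3.14, 3.14, 3.14, 3.14].

## Interface

Orientations are given as a unit quaternion [w, x, y, z].
In Python, from cell import ctrl gives the robot as it stands.
- The arm moves only by the shell command python3 -m handwheel 'ROWS'. ROWS is JSON, a list that holds one entry, the list of rows, each a list of 7 numbers: the turn, a rotation vector about the tool's x, y, z in rad, then the shift along the tool's x, y, z in cm, then the opening, from 0 (shut) to 1 (fully open). A call has exactly 8 rows; each row is the pose to reach, as a shift and turn from the pose commanded when the call began, along the tool's axes at that moment; what a row does not reach only later rows make up. A row lasts 1/8 s, in which the tool goes at most 62.5 mm and 10.7 degrees, less where a joint would pass 70% of its speed; a pose out of reach is approached as far as the arm can. A call with a gripper value outside its range is refused whole. The fingers move at their own pace and stop on an object; the grip force is fixed at half the most. Time passes only in rows, so rows that repeat a pose let the fingers close, or fill a call up. It gives the time, the measured TCP pose, the force and the opening at its end, in the units of the state.
- ctrl.state(): the state, without advancing time (a new reading comes with each control period).
- ctrl.grab_frame(name): name is "scene" or "side" or "wrist"; returns the picture (480x640x3 uint8, red, green, blue); there is no depth.
- ctrl.camera_info(name): a dict with "camera_matrix" (3x3 intrinsics, pixels), "D" ([k1, k2, p1, p2, k3] as OpenCV has them; the pictures are not rectified), "world_from_camera" (4x4, takes a point from camera to world coordinates); the wrist camera has in their place "T_tool_cam" (4x4, takes a point from camera to tool coordinates, whose origin is the TCP and whose axes are the tool frame's). Camera axes: x right, y up, looking along -z (the intrinsics and any distortion apply to the point x, -y, -z); pixel columns grow to the right and rows downward; lengths in m; the calibration is good to about 2 mm. A picture is of the moment at which its call begins: read the wrist's pose just before it. camera_info takes no time and is no camera call.
- ctrl.hand_in(): hands the job in, once; it reports no verdict.
The state is a dict: "clock": time; "joint_pos": joint angles; "joint_vel": joint speeds; "joint_torque": joint torques, N m; "tool_pos": TCP position; "eef_rot": TCP orientation; "contact_force": force on the tool from outside, world axes, zero at the start; "ft_torque": the same for the moment, N m; "width": opening from 0.0 (shut) to 1.0 (fully open).
Only numpy, scipy, OpenCV 4.12 (cv2) and the standard library are available. Lean on these libraries where they do the work, as an engineer would, in place of code of your own. Each camera call takes 0.05 s, during which the arm holds its last target. There are 200 camera calls.

## Working session

There is one attempt and no reset: what is moved stays moved. The work goes in short steps, Python scripts to look and compute and a shell command to move; the robot and the scene stay as the last step left them, time stands still between calls to the robot, and variables do not carry over. Pictures are saved under pics/ and viewed, about 8 in all and at most 12, crops included, and the job is handed in when it is done.

```bash
ls; mkdir -p pics; cat > h.py <<'E'
import numpy as np,cv2
from cell import ctrl
from scipy.spatial.transform import Rotation as R
def pose():
    s=ctrl.state();T=np.eye(4);q=s['eef_rot'];T[:3,:3]=R.from_quat([q[1],q[2],q[3],q[0]]).as_matrix();T[:3,3]=s['tool_pos'];return T
def cam(n):
    i=ctrl.camera_info(n)
    W=np.array(i['world_from_camera']) if n!='wrist' else pose()@np.array(i['T_tool_cam'])
    return np.array(i['camera_matrix']),np.array(i['D']),W
def ray(c,px):
    K,D,W=c
    p=cv2.undistortPoints(np.array(px,float).reshape(-1,1,2),K,D).reshape(-1,2)
    d=np.c_[p[:,0],-p[:,1],-np.ones(len(p))]@W[:3,:3].T
    return W[:3,3],d
def onz(c,px,z):
    o,d=ray(c,px);return o+d*((z-o[2])/d[:,2])[:,None]
def proj(c,P):
    K,D,W=c
    q=(np.array(P,float).reshape(-1,3)-W[:3,3])@W[:3,:3]
    q=q*[1,-1,-1]
    return cv2.projectPoints(q,np.zeros(3),np.zeros(3),K,D)[0].reshape(-1,2)
def snap(n,f):
    c=cam(n);im=np.array(ctrl.grab_frame(n));np.savez('pics/'+f+'.npz',im=im,K=c[0],D=c[1],W=c[2])
    cv2.imwrite('pics/'+f+'.png',im[:,:,::-1]);return im,c
def load(f):
    z=np.load('pics/'+f+'.npz');return z['im'],(z['K'],z['D'],z['W'])
E
python3 - <<'E'
from h import *
snap('scene','s0');snap('side','d0');np.set_printoptions(precision=3,suppress=True)
for n in('scene','side'):print(ctrl.camera_info(n))
print(ctrl.camera_info('wrist'));print(ctrl.state())
E
```

```text
pics
{'camera_matrix': array([[488.831,   0.   , 323.199],
       [  0.   , 488.831, 232.66 ],
       [  0.   ,   0.   ,   1.   ]]), 'D': array([-0.096,  0.   ,  0.   ,  0.   ,  0.   ]), 'world_from_camera': array([[ 0.406, -0.74 ,  0.537,  1.047],
       [ 0.914,  0.332, -0.234, -0.225],
       [-0.005,  0.585,  0.811,  0.788],
       [ 0.   ,  0.   ,  0.   ,  1.   ]])}
{'camera_matrix': array([[503.519,   0.   , 310.324],
       [  0.   , 503.519, 243.513],
       [  0.   ,   0.   ,   1.   ]]), 'D': array([0.026, 0.   , 0.   , 0.   , 0.   ]), 'world_from_camera': array([[ 0.836,  0.384, -0.393,  0.14 ],
       [-0.549,  0.563, -0.618, -0.735],
       [-0.016,  0.732,  0.681,  0.865],
       [ 0.   ,  0.   ,  0.   ,  1.   ]])}
{'camera_matrix': array([[427.583,   0.   , 324.535],
       [  0.   , 427.583, 244.117],
       [  0.   ,   0.   ,   1.   ]]), 'D': array([-0.038,  0.   ,  0.   ,  0.   ,  0.   ]), 'T_tool_cam': array([[-0.001,  0.29 , -0.957, -0.143],
       [ 1.   , -0.001, -0.001, -0.   ],
       [-0.002, -0.957, -0.29 , -0.074],
       [ 0.   ,  0.   ,  0.   ,  1.   ]])}
{'clock': 0.1, 'joint_pos': array([ 1.155,  0.359,  1.511,  0.   ,  1.273, -0.115]), 'joint_vel': array([ 0.   , -0.002, -0.002,  0.001,  0.   , -0.001]), 'joint_torque': array([ -0.   , -52.865, -27.935,  -0.   ,   0.005,  -0.   ]), 'tool_pos': array([0.178, 0.572, 0.231]), 'eef_rot': array([ 0.699,  0.105,  0.699, -0.107]), 'contact_force': array([ 0.343, -0.016, -0.264]), 'ft_torque': array([-0.046, -0.068,  0.048]), 'width': 0.9983144732015556}
```

View pics/s0.png

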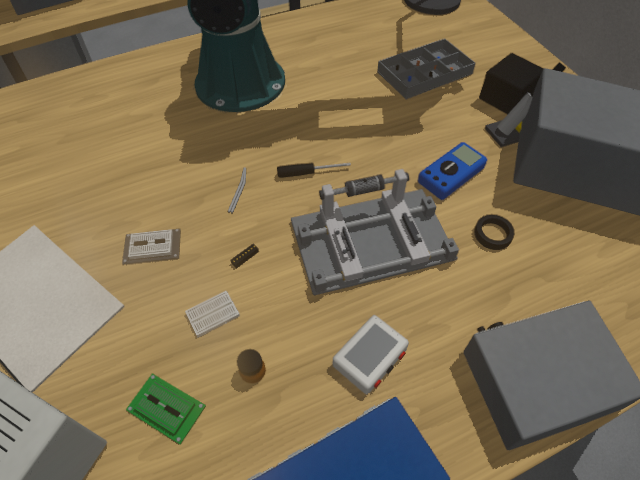

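The scene view shows the plated board at about (152,245), the bare breadboard at (213,313), the holder centred near (375,240), and the sleeve at (365,186).

```bash
python3 - <<'E'
from h import *
np.set_printoptions(precision=4,suppress=True)
im,c=load('s0')
print('board ctr',onz(c,[[152,244]],.01),'sleeve',onz(c,[[365,186]],.095))
print('holder corners',onz(c,[[293,220],[316,290],[455,254],[425,190]],.014))
d,cd=load('d0')
print(proj(cd,np.r_[onz(c,[[152,244]],.01),onz(c,[[365,186]],.095)]))
E
```

```text
board ctr [[ 0.4204 -0.3175  0.01  ]] sleeve [[0.522  0.0904 0.095 ]]
holder corners [[ 0.4821 -0.044   0.014 ]
 [ 0.6463 -0.0654  0.014 ]
 [ 0.6835  0.2068  0.014 ]
 [ 0.5216  0.2372  0.014 ]]
[[320.5352 393.9198]
 [258.8535 223.3162]]
```

View pics/d0.png

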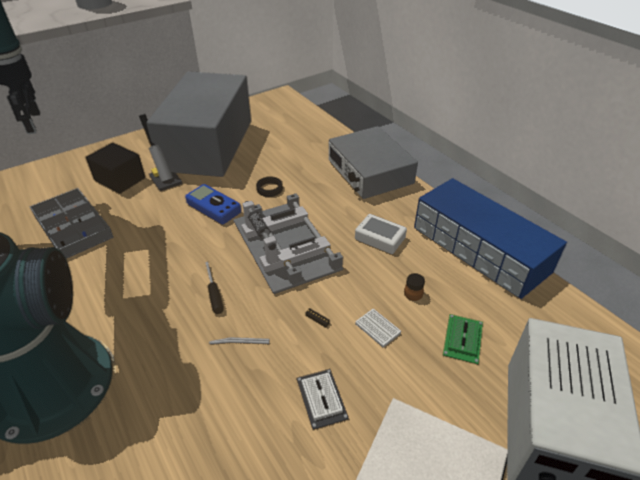

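The side view shows the plated board at (322,398), which matches the projection. Next I'll get the board's yaw from a white mask and work out the first move.

```bash
cat >> h.py <<'E'
def whiterect(f,px,z,r=45,thr=150):
    im,c=load(f);hsv=cv2.cvtColor(im,cv2.COLOR_RGB2HSV)
    m=((hsv[...,1]<40)&(hsv[...,2]>thr)).astype(np.uint8)
    k=np.zeros_like(m);cv2.circle(k,tuple(px),r,1,-1);m=cv2.morphologyEx(m*k,cv2.MORPH_CLOSE,np.ones((5,5)))
    n=max(cv2.findContours(m,0,1)[0],key=cv2.contourArea).reshape(-1,2)
    P=onz(c,n,z)[:,:2]
    (x,y),(w,h),a=cv2.minAreaRect((P*1e4).astype(np.float32))
    b=cv2.boxPoints(((x,y),(w,h),a))/1e4;e=b[1]-b[0];f2=b[2]-b[1];l=e if np.hypot(*e)>np.hypot(*f2) else f2
    if l[1]<0:l=-l
    return x/1e4,y/1e4,w/1e4,h/1e4,np.arctan2(-l[0],l[1])   # yaw of long axis as y
def goto(p,Rt):
    """rows from current pose to target"""
    T=pose();d=T[:3,:3].T@(np.array(p)-T[:3,3])*100;v=R.from_matrix(T[:3,:3].T@Rt).as_rotvec()
    print('rot',v.round(3),'cm',d.round(2))
def down(yaw,flip=0):
    """tool x down, tool y along +-(x axis at yaw)"""
    s=-1 if flip else 1
    y=s*np.array([np.cos(yaw),np.sin(yaw),0]);x=np.array([0,0,-1.]);return np.c_[x,y,np.cross(x,y)]
E
python3 - <<'E'
from h import *
np.set_printoptions(precision=3,suppress=True)
print(pose())
for f,p in(('s0',(152,244)),('d0',(322,397))):
    print(whiterect(f,p,.015))
yw=whiterect('s0',(152,244),.015)[4]
for fl in(0,1):
    goto([.5,.0,.30],down(-.13,fl));goto([.42,-.318,.2],down(yw,fl))
E
```

```text
[[-0.001  0.296  0.955  0.178]
 [-0.002  0.955 -0.296  0.572]
 [-1.    -0.002 -0.     0.231]
 [ 0.     0.     0.     1.   ]]
(0.419027392578125, -0.3201625244140625, 0.08083949584960938, 0.05426853637695313, np.float32(-0.28994608))
(0.419571875, -0.32125087890625, 0.08179086303710938, 0.054766534423828124, np.float32(-0.29107663))
rot [1.4   0.001 0.002] cm [ -6.88 -45.13  47.76]
rot [1.56  0.001 0.002] cm [  3.17 -77.86  49.54]
rot [-1.742 -0.002  0.001] cm [ -6.88 -45.13  47.76]
rot [-1.582 -0.002  0.001] cm [  3.17 -77.86  49.54]
```

```bash
python3 -m handwheel '[[[1.4,0,0,-7,-45,47.5,1],[1.4,0,0,-7,-45,47.5,1],[1.4,0,0,-7,-45,47.5,1],[1.4,0,0,-7,-45,47.5,1],[1.4,0,0,-7,-45,47.5,1],[1.4,0,0,-7,-45,47.5,1],[1.4,0,0,-7,-45,47.5,1],[1.4,0,0,-7,-45,47.5,1]]]'; python3 - <<'E'
from h import *
goto([.4193,-.3207,.15],down(-.29))
E
```

```text
clock: 1.1
tool_pos: [0.4216, 0.1376, 0.2847]
eef_rot: [0.465, 0.532, 0.465, -0.532]
contact_force: [0.7, 1.0, 0.6]
width: 0.998
rot [ 0.156 -0.    -0.   ] cm [13.46  5.89 45.46]
```

```bash
python3 -m handwheel '[[[0.156,0,0,13.4,5.9,45.4,1],[0.156,0,0,13.4,5.9,45.4,1],[0.156,0,0,13.4,5.9,45.4,1],[0.156,0,0,13.4,5.9,45.4,1],[0.156,0,0,13.4,5.9,45.4,1],[0.156,0,0,13.4,5.9,45.4,1],[0.156,0,0,13.4,5.9,45.4,1],[0.156,0,0,13.4,5.9,45.4,1]]]'; python3 - <<'E'
from h import *
im,c=snap('wrist','w1')
p=proj(c,[.4193,-.3207,.015])[0];print(p)
r=whiterect('w1',(int(p[0]),int(p[1])),.015,170);print(r)
goto([*r[:2],.002],down(-.29))
E
```

```text
clock: 2.1
tool_pos: [0.4202, -0.321, 0.1494]
eef_rot: [-0.423, -0.566, -0.423, 0.567]
contact_force: [0.9, 0.1, 0.2]
width: 0.997
[322.84711971 229.85340213]
(0.450882080078125, -0.2917906494140625, 0.011612809753417969, 0.014422891235351563, np.float32(1.2858278))
rot [ 0.002  0.003 -0.001] cm [14.65  1.94 -4.08]
```

View pics/w1.png

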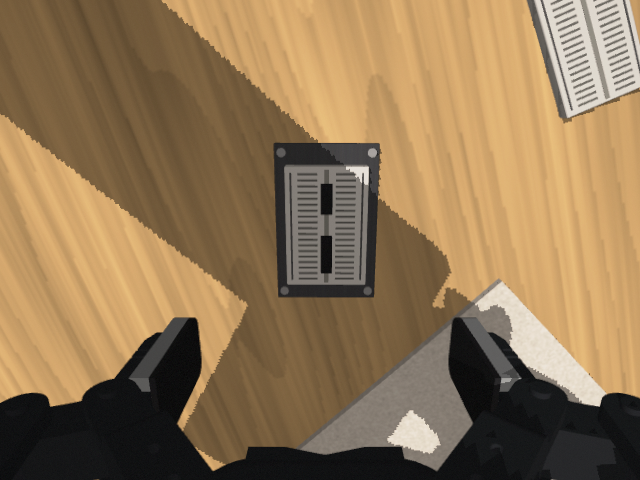

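The wrist view shows the plated board in the arm's own shadow, with breadboard corners at about (285,165), (370,165), (368,285) and (289,285). The fingers straddle it with room to spare.

```bash
python3 - <<'E'
from h import *
im,c=load('w1')
P=onz(c,[[285,165],[370,165],[368,285],[289,285]],.015);print(P.round(4),P.mean(0).round(4))
P=onz(c,[[275,143],[380,143],[374,297],[278,297]],.005);print(P.mean(0).round(4),np.linalg.norm(P-np.roll(P,1,0),axis=1))
goto([.4195,-.3208,.002],down(-.29))
E
```

```text
[[ 0.4082 -0.2725  0.015 ]
 [ 0.4606 -0.2879  0.015 ]
 [ 0.4383 -0.3677  0.015 ]
 [ 0.3854 -0.3522  0.015 ]] [ 0.4231 -0.3201  0.015 ]
[ 0.4223 -0.32    0.005 ] [0.10964779 0.06893085 0.10964329 0.07003821]
rot [ 0.002  0.003 -0.001] cm [14.66 -0.24 -0.41]
```

```bash
python3 -m handwheel '[[[0,0,0,6,0.0,-0.45,1],[0,0,0,11,0.0,-0.45,1],[0,0,0,13.5,0.0,-0.45,1],[0,0,0,14.6,0.0,-0.45,1],[0,0,0,14.6,0.0,-0.45,0.5],[0,0,0,14.6,0.0,-0.45,0.5],[0,0,0,14.6,0.0,-0.45,0.5],[0,0,0,14.6,0.0,-0.45,0.5]]]'
```

```text
clock: 3.15
tool_pos: [0.4229, -0.3146, 0.0061]
eef_rot: [0.425, 0.566, 0.423, -0.566]
contact_force: [-1.5, 1.9, 7.9]
width: 0.618
```

```bash
python3 - <<'E'
from h import *
for i in range(3): s=ctrl.state();print(s['clock'],s['tool_pos'],s['contact_force'],s['width'])
im,c=snap('wrist','w2')
for i in range(2): s=ctrl.state();print(s['clock'],s['tool_pos'],s['contact_force'],s['width'],s['joint_vel'].round(3))
E
```

```text
3.15 [ 0.42287018 -0.31460305  0.00610767] [-1.52703414  1.92000564  7.88534003] 0.6175348477225497
3.15 [ 0.42287018 -0.31460305  0.00610767] [-1.52703414  1.92000564  7.88534003] 0.6175348477225497
3.15 [ 0.42287018 -0.31460305  0.00610767] [-1.52703414  1.92000564  7.88534003] 0.6175348477225497
3.2 [ 0.42288019 -0.31463336  0.00613134] [-0.99439072  0.72675497  6.82968132] 0.6184297402135757 [-0.    -0.002 -0.     0.001 -0.    -0.001]
3.2 [ 0.42288019 -0.31463336  0.00613134] [-0.99439072  0.72675497  6.82968132] 0.6184297402135757 [-0.    -0.002 -0.     0.001 -0.    -0.001]
```

View pics/w2.png

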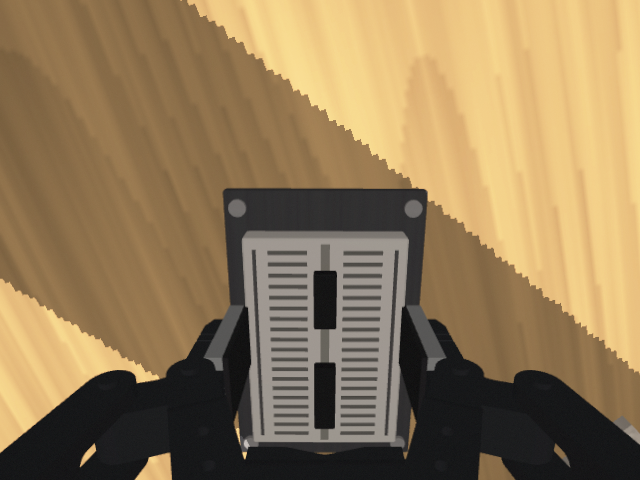

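The board is gripped, with breadboard edges at rows 235 (far) and 443 (near) and the plate's far edge at row 189. I'll measure where it sits in the tool frame.

```bash
python3 - <<'E'
from h import *
np.set_printoptions(precision=4,suppress=True)
im,c=load('w2');T=pose()
def tl(P):return (P-T[:3,3])@T[:3,:3]
print(tl(onz(c,[[243,237],[408,237],[404,443],[250,443]],.015)))
print('plate far',tl(onz(c,[[223,189],[427,189]],.005)))
# target waypoint: above holder seat estimate
s,cs=load('s0')
goto([.4229,-.3146,.17],T[:3,:3])
E
```

```text
[[-0.009  -0.0264 -0.0357]
 [-0.0088  0.0274 -0.0357]
 [-0.0087  0.0309  0.0467]
 [-0.0089 -0.0284  0.0467]]
plate far [[ 0.001  -0.0343 -0.0498]
 [ 0.0012  0.0349 -0.0499]]
rot [0. 0. 0.] cm [-16.39   0.04   0.02]
```

```bash
python3 - <<'E'
from h import *
goto([.556,-.114,.28],down(-.135))
E
```

```text
rot [-0.151  0.001 -0.002] cm [-27.4    7.17 -22.97]
```

```bash
python3 -m handwheel '[[[0,0,0,-3,0,0,0.5],[0,0,0,-9,0,0,0.5],[-0.15,0,0,-15,3,-4,0.5],[-0.15,0,0,-20,5,-10,0.5],[-0.15,0,0,-25,7.2,-16,0.5],[-0.15,0,0,-27.4,7.2,-21,0.5],[-0.15,0,0,-27.4,7.2,-23,0.5],[-0.15,0,0,-27.4,7.2,-23,0.5]]]'; python3 - <<'E'
from h import *
snap('wrist','x');snap('wrist','x');snap('wrist','x')
snap('wrist','w3');print(ctrl.state())
E
```

```text
clock: 4.2
tool_pos: [0.5583, -0.1103, 0.2814]
eef_rot: [0.468, 0.533, 0.465, -0.53]
contact_force: [-0.0, -1.0, -2.3]
width: 0.618
{'clock': 4.4, 'joint_pos': array([-3.24485232e-01,  2.72552525e-01,  1.51910082e+00, -7.07591679e-04,
        1.35138061e+00, -1.87646143e-01]), 'joint_vel': array([-0.01440387,  0.0076607 ,  0.00219063,  0.00448265, -0.00031065,
        0.002991  ]), 'joint_torque': array([ 8.89772382e-01, -5.00890911e+01, -3.04001498e+01,  5.36704157e-02,
       -1.10395488e-02, -2.97322542e-03]), 'tool_pos': array([ 0.55498695, -0.11426159,  0.27788125]), 'eef_rot': array([-0.46437153, -0.53250913, -0.46500465,  0.5334452 ]), 'contact_force': array([ 0.42494526, -0.44513303, -2.01573692]), 'ft_torque': array([-0.08455415,  0.00758456,  0.01413998]), 'width': 0.6207844740533681}
```

View pics/w3.png

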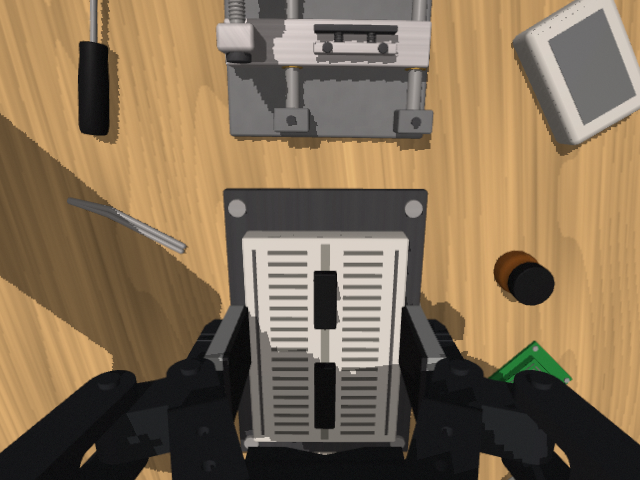

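The board has not shifted in the grip. Only the right part of the holder is visible (base edge at row 137, columns 230–425), so I'll move up and left to see both jaws.

```bash
python3 -m handwheel '[[[0,0,0,-6,0,-4,0.5],[0,0,0,-12,0,-8,0.5],[0,0,0,-12,0,-8,0.5],[0,0,0,-12,0,-8,0.5],[0,0,0,-12,0,-8,0.5],[0,0,0,-12,0,-8,0.5],[0,0,0,-12,0,-8,0.5],[0,0,0,-12,0,-8,0.5]]]'; python3 - <<'E'
from h import *
im,c=snap('wrist','w4')
u=cv2.resize(im[:240,180:480],None,fx=2.5,fy=2.5,interpolation=cv2.INTER_CUBIC)
cv2.imwrite('pics/w4c.png',u[:,:,::-1])
E
```

```text
clock: 5.4
tool_pos: [0.5667, -0.0346, 0.398]
eef_rot: [-0.465, -0.533, -0.465, 0.533]
contact_force: [0.2, 0.3, -2.0]
width: 0.618
```

View pics/w4c.png

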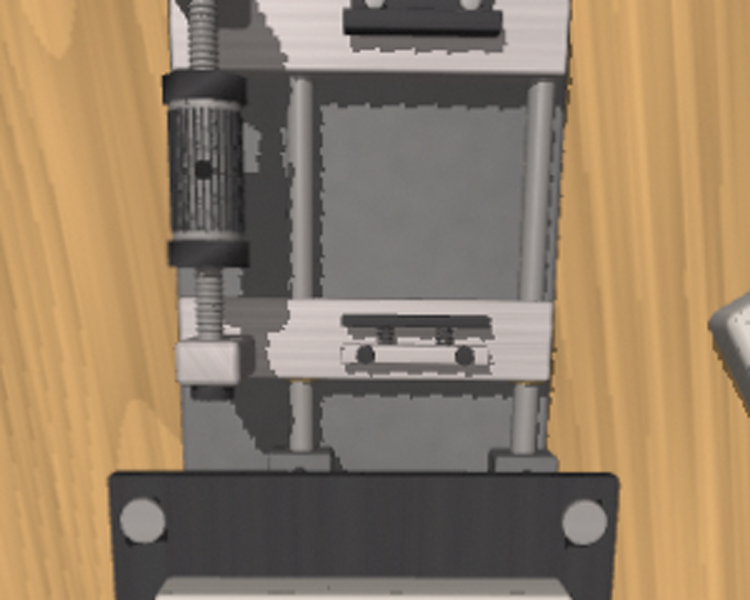

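The crop shows the left ledge's inner edge at row 73, the right ledge's at row 300, the blades at columns 342–500, and the sleeve centred at (204,170). Now the seat estimate.

```bash
python3 - <<'E'
from h import *
np.set_printoptions(precision=4,suppress=True)
im,c=load('w4');print(c[2][:3,3])
f=lambda L,z:onz(c,np.array(L)/2.5+[180,0],z)
L=f([[290,72.5],[567,76]],.04);Q=f([[300,299],[551,301.5]],.04)
print('L',L,'R',Q)
bl=f([[342,316],[490,316]],.0545);print('bladeR',bl,np.linalg.norm(bl[1]-bl[0]))
b2=f([[344,36],[501,36]],.04);print('bladeL foot',b2,np.linalg.norm(b2[1]-b2[0]))
S=f([[206,70],[208,266]],.109);print('sleeve',S,S.mean(0))
Y=lambda a:np.arctan2(-a[0],a[1])
X=lambda a:np.arctan2(a[1],a[0])
print('yaws',X(L[1]-L[0]),X(Q[1]-Q[0]),X(bl[1]-bl[0]),X(b2[1]-b2[0]),Y((b2-bl).mean(0)),Y(S[0]-S[1]))
yw=-.138;ey=np.array([-np.sin(yw),np.cos(yw)]);ex=np.array([np.cos(yw),np.sin(yw)])
print('y along: L',L[:,:2]@ey,'R',Q[:,:2]@ey,'bladeR',bl[:,:2]@ey,'bl L',b2[:,:2]@ey,'sl',S[:,:2]@ey)
print('x along: blR',bl[:,:2]@ex,'blL',b2[:,:2]@ex,'sl',S[:,:2]@ex)
s,cs=load('s0');b=onz(cs,[[293,220],[316,290],[455,254],[425,190]],.014)[:,:2];print('base',b@ex,b@ey)
E
```

```text
[0.5769 0.0384 0.5408]
L [[0.5584 0.1312 0.04  ]
 [0.676  0.1142 0.04  ]] R [[0.5487 0.0377 0.04  ]
 [0.6609 0.0215 0.04  ]]
bladeR [[0.5667 0.028  0.0545]
 [0.6313 0.0194 0.0545]] 0.06513011490155594
bladeL foot [[0.5833 0.1423 0.04  ]
 [0.6495 0.1335 0.04  ]] 0.06678557623140564
sleeve [[0.5303 0.1236 0.109 ]
 [0.5192 0.0548 0.109 ]] [0.5247 0.0892 0.109 ]
yaws -0.1440196872131679 -0.1428840299651571 -0.13350444200984354 -0.13242450953268345 -0.15150579371788336 -0.1606990948164301
y along: L [0.2068 0.2061] R [0.1128 0.1122] bladeR [0.1057 0.106 ] bl L [0.2212 0.2216] sl [0.1953 0.1257]
x along: blR [0.5575 0.6226] blL [0.5582 0.625 ] sl [0.5083 0.5067]
base [0.4836 0.6491 0.6486 0.484 ] [0.0227 0.0242 0.2988 0.3067]
```

```bash
python3 - <<'E'
from h import *
print(ctrl.state()['tool_pos']);goto([.6086,.0858,.072],down(-.142))
E
```

```text
[ 0.56684541 -0.03451926  0.3981812 ]
rot [0.006 0.    0.001] cm [ 32.62   2.52 -12.49]
```

```bash
python3 -m handwheel '[[[0,0,0,3,1.2,-5,0.5],[0.006,0,0,7,2.5,-10,0.5],[0.006,0,0,12,2.5,-12.5,0.5],[0.006,0,0,18,2.5,-12.5,0.5],[0.006,0,0,24,2.5,-12.5,0.5],[0.006,0,0,29,2.5,-12.5,0.5],[0.006,0,0,32,2.5,-12.5,0.5],[0.006,0,0,32.6,2.5,-12.5,0.5]]]'; python3 - <<'E'
from h import *
for i in range(4):snap('wrist','x')
im,c=snap('wrist','w5');snap('side','d5');print(ctrl.state()['tool_pos'],ctrl.state()['contact_force'])
E
```

```text
clock: 6.45
tool_pos: [0.607, 0.086, 0.0703]
eef_rot: [-0.462, -0.533, -0.464, 0.535]
contact_force: [-0.9, -0.3, -2.1]
width: 0.614
[0.6100727  0.08614556 0.07429613] [ 0.1582067   0.46675153 -2.28031693]
```

View pics/w5.png

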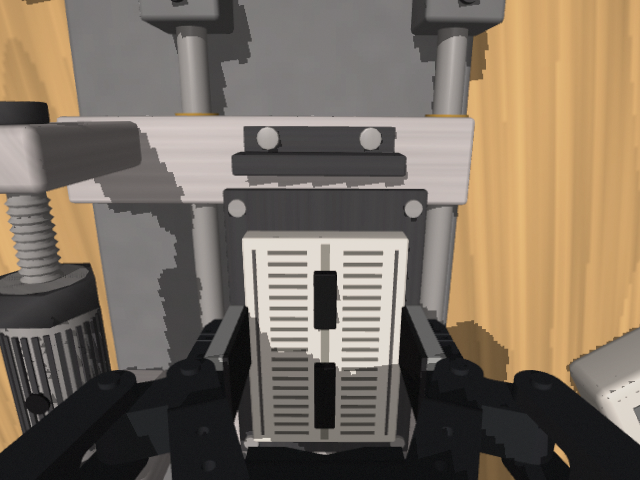

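The left blade is at rows 153–175 (columns 233–406), the ledge's inner edge is at row 203, and the plate's far edge is at row 189.

```bash
python3 - <<'E'
from h import *
np.set_printoptions(precision=4,suppress=True)
im,c=load('w5');T=pose()
def tl(px,z):return (onz(c,px,z)-T[:3,3])@T[:3,:3]
print('ledge',tl([[90,202.5],[230,202.5],[460,203]],.04))
print('blade top',tl([[234,155],[405,155]],.0545));print('foot',tl([[234,175],[405,175]],.04))
print('plate',tl([[223,189],[427,189]],T[2,3]-.0011))
print(np.arctan2(T[1,1],T[0,1]))
E
```

```text
ledge [[ 0.034  -0.0993 -0.0386]
 [ 0.0342 -0.0396 -0.0385]
 [ 0.0345  0.0573 -0.0385]]
blade top [[ 0.0197 -0.0338 -0.0594]
 [ 0.0199  0.0302 -0.0595]]
foot [[ 0.0342 -0.0373 -0.05  ]
 [ 0.0344  0.0334 -0.0501]]
plate [[ 0.001  -0.0343 -0.0498]
 [ 0.0012  0.0349 -0.0498]]
-0.14196007671218291
```

The plate has about 2.7 mm of room at the left end and it is square to the jaws. I'll lower it, with a small shift in x, then release and rise.

```bash
python3 -m handwheel '[[[0,0,0,1,-0.15,0,0.5],[0,0,0,2.2,-0.15,0,0.5],[0,0,0,2.7,-0.15,0,0.5],[0,0,0,2.75,-0.15,0,0.5],[0,0,0,2.75,-0.15,0,0.5],[0,0,0,2.75,-0.15,0,0.5],[0,0,0,2.75,-0.15,0,0.5],[0,0,0,2.75,-0.15,0,0.5]]]'; python3 -m handwheel '[[[0,0,0,0,0,0,0.85],[0,0,0,0,0,0,0.85],[0,0,0,0,0,0,0.85],[0,0,0,-1,0,0,0.85],[0,0,0,-4,0,0,0.85],[0,0,0,-9,0,0,0.85],[0,0,0,-13,0,0,0.85],[0,0,0,-13,0,0,0.85]]]'; python3 - <<'E'
from h import *
for i in range(4):snap('wrist','x')
im,c=snap('wrist','w6');snap('side','d6');print(ctrl.state()['tool_pos'],ctrl.state()['contact_force'])
E
```

```text
clock: 7.75
tool_pos: [0.6062, 0.0863, 0.0461]
eef_rot: [-0.463, -0.534, -0.464, 0.535]
contact_force: [-7.1, -1.0, 13.6]
width: 0.615
clock: 8.75
tool_pos: [0.6101, 0.0864, 0.1795]
eef_rot: [0.465, 0.536, 0.461, -0.532]
contact_force: [0.3, -0.6, -0.6]
width: 0.85
[0.6060107  0.08624588 0.17347818] [-0.50108156 -0.09987917  0.50276766]
```

View pics/w6.png

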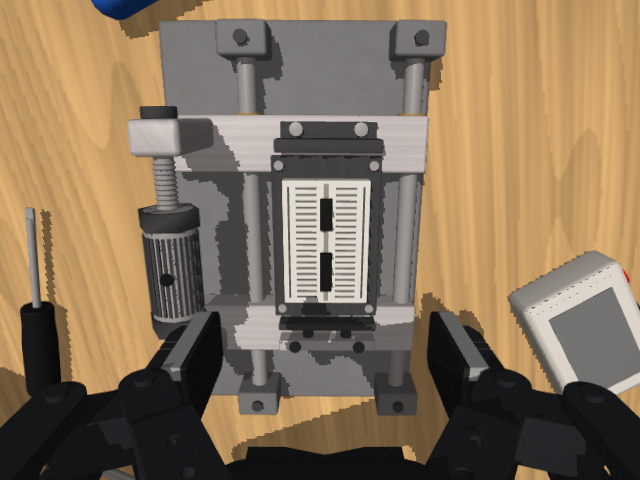

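The board lies on both ledges between the blades and has been released. The sleeve's hole is at (167,280) and its top cap is centred near (169,218). I'll refine the sleeve position and plan the approach, tilted 0.65 rad towards the robot.

```bash
cat >>h.py <<'E'
YW=-.142
S0=np.array([.5235,.0893,.095])
def tilt(t,back=0.0):
    """target at sleeve: hand tilted by t about holder +y (hand toward +x); back = retreat along tool x"""
    ay=np.array([-np.sin(YW),np.cos(YW),0])
    Rt=R.from_rotvec(ay*t).as_matrix()@down(YW);return S0+Rt[:,0]*(.019-back),Rt
E
python3 - <<'E'
from h import *
np.set_printoptions(precision=4,suppress=True)
im,c=load('w6')
yw=-.142;ey=np.array([-np.sin(yw),np.cos(yw)]);ex=np.array([np.cos(yw),np.sin(yw)])
P=onz(c,[[169,218],[173,255],[175,290],[168,119]],.095);print(P,P[:,:2]@ex,P[:,:2]@ey)
im,c=load('w4');P=onz(c,np.array([[206,70],[206,170],[208,266]])/2.5+[180,0],.095);print(P,P[:,:2]@ex,P[:,:2]@ey)
s,cs=load('s0');d,cd=load('d0')
for C,f in((cs,'s'),(cd,'d')):print(proj(C,S0))
for b in (.09,0):goto(*tilt(-.65,b))
E
```

```text
[[0.5267 0.1189 0.095 ]
 [0.5238 0.0983 0.095 ]
 [0.5199 0.0779 0.095 ]
 [0.5384 0.1688 0.095 ]] [0.5046 0.5046 0.5036 0.5091] [0.1923 0.1714 0.1507 0.2433]
[[0.5288 0.1263 0.095 ]
 [0.5227 0.0909 0.095 ]
 [0.5173 0.0553 0.095 ]] [0.5056 0.5046 0.5043] [0.1999 0.1639 0.128 ]
[[364.8333 186.7312]]
[[259.6417 223.3359]]
rot [0.    0.001 0.653] cm [  2.23 -12.5    0.86]
rot [0.    0.001 0.653] cm [ 9.38 -7.03  0.86]
```

```bash
sed -i 's/S0=np.array.*/S0=np.array([.5230,.0880,.095])/' h.py; python3 -m handwheel '[[[0,0,0,0,-3,0.4,0.6],[0,0,0.18,0.5,-6.5,0.8,0.6],[0,0,0.36,1,-10,1,0.6],[0,0,0.5,2,-12.5,1,0.6],[0,0,0.65,2.2,-12.5,1,0.6],[0,0,0.65,2.2,-12.5,1,0.6],[0,0,0.65,2.2,-12.5,1,0.6],[0,0,0.65,2.2,-12.5,1,0.6]]]'; python3 - <<'E'
from h import *
print(ctrl.state()['joint_pos'].round(3))
goto(*tilt(-.65,.0))
snap('wrist','w7')
E
```

```text
clock: 10.05
tool_pos: [0.4848, 0.091, 0.1701]
eef_rot: [0.604, 0.651, 0.28, -0.365]
contact_force: [1.1, -0.6, 0.3]
width: 0.6
[ 0.18   0.136  2.28  -0.958  0.219  1.211]
rot [ 0.001 -0.007  0.029] cm [10.23 -1.2  -0.17]
```

View pics/w7.png

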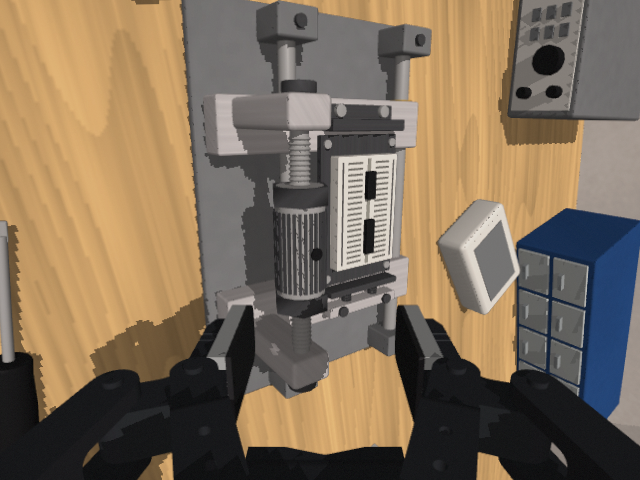

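The straight approach runs into the j4/j5 range limits (-0.958 and 0.219), so I'll back off to a tilt of -0.35.

```bash
python3 - <<'E'
from h import *
goto(*tilt(-.35,.07))
E
```

```text
rot [ 0.001 -0.007 -0.272] cm [ 3.41  0.04 -0.21]
```

```bash
python3 -m handwheel '[[[0,0,-0.15,1,0,-0.2,0.6],[0,0,-0.3,2,0,-0.2,0.6],[0,0,-0.3,3.4,0,-0.2,0.6],[0,0,-0.3,3.4,0,-0.2,0.6],[0,0,-0.3,3.4,0,-0.2,0.6],[0,0,-0.3,3.4,0,-0.2,0.6],[0,0,-0.3,3.4,0,-0.2,0.6],[0,0,-0.3,3.4,0,-0.2,0.6]]]'; python3 - <<'E'
from h import *
print(ctrl.state()['joint_pos'].round(3))
goto(*tilt(-.35,.0))
E
```

```text
clock: 11.1
tool_pos: [0.504, 0.0908, 0.1427]
eef_rot: [0.542, 0.603, 0.374, -0.45]
contact_force: [-0.2, 0.1, 0.7]
width: 0.598
[ 0.092  0.225  2.049 -0.126  0.555  0.326]
rot [ 0.003 -0.008  0.028] cm [7.03 0.36 0.06]
```

```bash
python3 -m handwheel '[[[0,0,0,2,0.15,0.05,0.6],[0,0,0,4.5,0.35,0.05,0.6],[0,0,0,6.5,0.35,0.05,0.6],[0,0,0,7,0.35,0.05,0.6],[0,0,0,7,0.35,0.05,0.6],[0,0,0,7,0.35,0.05,0.1],[0,0,0,7,0.35,0.05,0.1],[0,0,0,7,0.35,0.05,0.1]]]';cat > st.py <<'E'
from h import *
for i in range(1):ctrl.grab_frame('wrist')
s=ctrl.state();ay=np.array([-np.sin(YW),np.cos(YW),0]);ex=np.array([np.cos(YW),np.sin(YW),0])
T=pose();g=T[:3,3]-.019*T[:3,0];ax=T[:3,0]
r=np.array(S0)-T[:3,3]
print('t',s['clock'],'joints',s['joint_pos'].round(3),'F',s['contact_force'].round(1),'Mtcp',round(float(s['ft_torque']@ay),3),'tilt',round(float(np.arctan2(-ax@ex,-ax[2])),3),'grasp-S0 mm x,y,z',((g-S0)@ex*1e3).round(1),((g-S0)@ay*1e3).round(1),((g-S0)[2]*1e3).round(1),'w',round(s['width'],3))
print('M about axis', round(float((s['ft_torque']+np.cross(T[:3,3]-S0,s['contact_force']))@ay),3))
E
python3 st.py
```

```text
clock: 12.1
tool_pos: [0.5277, 0.0873, 0.0776]
eef_rot: [0.542, 0.602, 0.375, -0.451]
contact_force: [-5.4, 0.7, 4.5]
width: 0.304
t 12.15 joints [ 0.078  0.375  2.065 -0.162  0.392  0.357] F [-6.8  1.8  4.9] Mtcp 0.875 tilt -0.32 grasp-S0 mm x,y,z -1.2 -0.2 0.7 w 0.309
M about axis 0.973
```

```bash
python3 -m handwheel '[[[0,0,-0.17,-0.03,-0.32,0,0.1],[0,0,-0.34,-0.11,-0.63,0,0.1],[0,0,-0.51,-0.24,-0.93,0,0.1],[0,0,-0.68,-0.42,-1.19,0,0.1],[0,0,-0.85,-0.65,-1.43,0,0.1],[0,0,-1.0,-0.87,-1.60,0,0.1],[0,0,-1.1,-1.04,-1.69,0,0.1],[0,0,-1.1,-1.04,-1.69,0,0.1]]]';python3 st.py;python3 - <<'E'
from h import *
snap('scene','s8');im,c=snap('wrist','w8')
E
```

```text
clock: 13.15
tool_pos: [0.5093, 0.0893, 0.0823]
eef_rot: [-0.225, -0.316, -0.634, 0.669]
contact_force: [-5.0, -0.2, 1.9]
width: 0.305
t 13.2 joints [-0.022  0.849  1.277  0.087  1.794  0.098] F [-5.  -1.5  0. ] Mtcp 0.228 tilt 0.783 grasp-S0 mm x,y,z -0.4 -0.7 0.8 w 0.305
M about axis 0.288
```

View pics/w8.png

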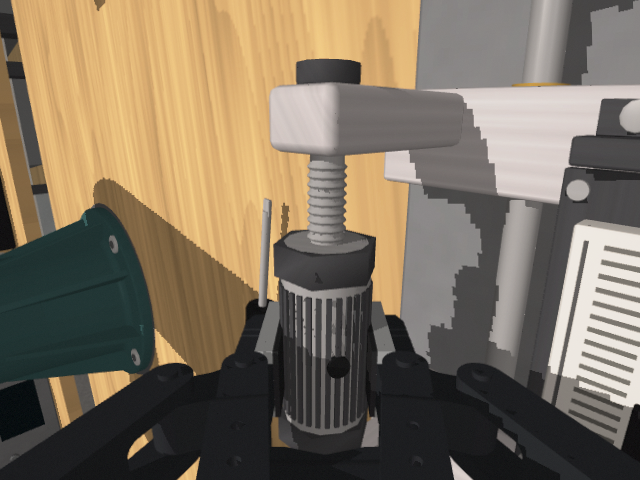

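The sleeve is gripped at rows 290–430. Its hole at (338,367) sits right of centre, as it should if it turned with the hand without slipping. I'll open the fingers and swing back.

```bash
python3 -m handwheel '[[[0,0,0,0,0,0,0.5],[0,0,0,0,0,0,0.5],[0,0,0.18,-0.03,0.34,0,0.5],[0,0,0.36,-0.12,0.67,0,0.5],[0,0,0.54,-0.27,0.98,0,0.5],[0,0,0.72,-0.47,1.25,0,0.5],[0,0,0.9,-0.72,1.49,0,0.5],[0,0,1.08,-1.0,1.68,0,0.5]]]';python3 - <<'E'
from h import *
for i in range(3):ctrl.grab_frame('wrist')
E
python3 st.py; python3 - <<'E'
from h import *
goto(*tilt(-.32))
E
```

```text
clock: 14.3
tool_pos: [0.5308, 0.0876, 0.0795]
eef_rot: [0.54, 0.601, 0.378, -0.452]
contact_force: [0.5, -1.4, -0.3]
width: 0.501
t 14.5 joints [ 0.074  0.379  2.046 -0.137  0.427  0.328] F [ 1.4  0.7 -0.1] Mtcp 0.063 tilt -0.299 grasp-S0 mm x,y,z 0.5 -0.0 0.8 w 0.503
M about axis 0.041
rot [ 0.003 -0.007  0.021] cm [ 0.06 -0.03  0.01]
```

```bash
python3 -m handwheel '[[[0,0,0,0,-0.17,0,0.5],[0,0,0,0,-0.17,0,0.5],[0,0,0,0,-0.17,0,0.1],[0,0,0,0,-0.17,0,0.1],[0,0,0,0,-0.17,0,0.1],[0,0,0,0,-0.17,0,0.1],[0,0,0,0,-0.17,0,0.1],[0,0,0,0,-0.17,0,0.1]]]';python3 st.py
```

```text
clock: 15.5
tool_pos: [0.5276, 0.0873, 0.0766]
eef_rot: [0.538, 0.599, 0.38, -0.456]
contact_force: [-1.6, -1.8, 1.3]
width: 0.31
t 15.55 joints [ 0.075  0.379  2.052 -0.141  0.418  0.333] F [-2.7 -1.3  1. ] Mtcp 0.48 tilt -0.302 grasp-S0 mm x,y,z -1.0 -0.2 -0.2 w 0.308
M about axis 0.52
```

```bash
cat >> st.py <<'E'
for L in(.19,.21):
    p=T[:3,3]-L*T[:3,0]-(S0+ex*-.0015);print('L',L,'Maxis',round(float((s['ft_torque']+np.cross(p,s['contact_force']))@ay),3))
E
sed -i '/M about axis/d' st.py
python3 -m handwheel '[[[0,0,-0.15,-0.02,-0.28,0,0.1],[0,0,-0.3,-0.09,-0.56,0,0.1],[0,0,-0.3,-0.09,-0.56,0,0.1],[0,0,-0.3,-0.09,-0.56,0,0.1],[0,0,-0.3,-0.09,-0.56,0,0.1],[0,0,-0.3,-0.09,-0.56,0,0.1],[0,0,-0.3,-0.09,-0.56,0,0.1],[0,0,-0.3,-0.09,-0.56,0,0.1]]]';python3 st.py
```

```text
clock: 16.55
tool_pos: [0.5219, 0.0877, 0.0757]
eef_rot: [0.464, 0.535, 0.465, -0.531]
contact_force: [-2.0, -5.5, -0.1]
width: 0.311
t 16.6 joints [0.032 0.453 1.827 0.007 0.859 0.165] F [-1.8 -4.4 -0.2] Mtcp 0.551 tilt -0.002 grasp-S0 mm x,y,z -1.1 -0.6 -0.3 w 0.306
L 0.19 Maxis 0.355
L 0.21 Maxis 0.332
```

```bash
python3 -m handwheel '[[[0,0,-0.03,0,-0.06,0,0.1],[0,0,-0.06,0,-0.11,0,0.1],[0,0,-0.09,-0.01,-0.17,0,0.1],[0,0,-0.12,-0.01,-0.23,0,0.1],[0,0,-0.15,-0.02,-0.28,0,0.1],[0,0,-0.18,-0.03,-0.34,0,0.1],[0,0,-0.21,-0.04,-0.40,0,0.1],[0,0,-0.24,-0.05,-0.45,0,0.1]]]';sed -i 's/range(1)/range(0)/' st.py;python3 st.py; python3 -m handwheel '[[[0,0,-0.03,0,-0.06,0,0.1],[0,0,-0.06,0,-0.11,0,0.1],[0,0,-0.09,-0.01,-0.17,0,0.1],[0,0,-0.12,-0.01,-0.23,0,0.1],[0,0,-0.15,-0.02,-0.28,0,0.1],[0,0,-0.18,-0.03,-0.34,0,0.1],[0,0,-0.21,-0.04,-0.40,0,0.1],[0,0,-0.24,-0.05,-0.45,0,0.1]]]';python3 st.py;
```

```text
clock: 17.6
tool_pos: [0.5174, 0.0883, 0.0763]
eef_rot: [-0.397, -0.475, -0.526, 0.583]
contact_force: [-3.5, -4.1, -0.6]
width: 0.31
t 17.6 joints [0.009 0.555 1.65  0.043 1.172 0.124] F [-3.5 -4.1 -0.6] Mtcp 0.012 tilt 0.239 grasp-S0 mm x,y,z -1.1 -0.6 -0.3 w 0.31
L 0.19 Maxis -0.434
L 0.21 Maxis -0.486
clock: 18.6
tool_pos: [0.5131, 0.0889, 0.0779]
eef_rot: [-0.324, -0.409, -0.579, 0.626]
contact_force: [-4.7, -4.1, 1.6]
width: 0.303
t 18.6 joints [-0.007  0.679  1.479  0.064  1.459  0.105] F [-4.7 -4.1  1.6] Mtcp -0.05 tilt 0.479 grasp-S0 mm x,y,z -1.2 -0.6 -0.2 w 0.303
L 0.19 Maxis -0.791
L 0.21 Maxis -0.878
```

```bash
for i in 1 2 3 4 5; do python3 st.py | grep -v 0.21; python3 -c "
from h import *
snap('wrist','w9')"; done; python3 - <<'E'
from h import *
im,c=snap('wrist','w9');a=im[:260,380:]
im2,_=snap('side','d9');b=im2[180:300,225:350]
im0,_=load('d6');b0=im0[180:300,225:350]
z=lambda q,w,h:cv2.resize(q,(w,h),interpolation=cv2.INTER_CUBIC)
o=np.hstack([z(b0,400,384),z(b,400,384)])
cv2.imwrite('pics/c9.png',o[:,:,::-1])
E
```

```text
t 18.6 joints [-0.007  0.679  1.479  0.064  1.459  0.105] F [-4.7 -4.1  1.6] Mtcp -0.05 tilt 0.479 grasp-S0 mm x,y,z -1.2 -0.6 -0.2 w 0.303
L 0.19 Maxis -0.791
t 18.65 joints [-0.008  0.68   1.478  0.065  1.461  0.105] F [-3.4 -3.1  6.4] Mtcp 0.353 tilt 0.481 grasp-S0 mm x,y,z -1.2 -0.6 -0.3 w 0.306
L 0.19 Maxis -0.597
t 18.7 joints [-0.008  0.679  1.479  0.064  1.46   0.105] F [-4.9 -3.1  3.6] Mtcp 0.145 tilt 0.48 grasp-S0 mm x,y,z -1.2 -0.6 -0.3 w 0.298
L 0.19 Maxis -0.81
t 18.75 joints [-0.007  0.679  1.479  0.064  1.459  0.105] F [-4.5 -3.   2.3] Mtcp 0.156 tilt 0.479 grasp-S0 mm x,y,z -1.2 -0.6 -0.3 w 0.305
L 0.19 Maxis -0.643
t 18.8 joints [-0.008  0.678  1.479  0.064  1.459  0.105] F [-4.3 -3.   1.7] Mtcp 0.167 tilt 0.478 grasp-S0 mm x,y,z -1.2 -0.6 -0.3 w 0.306
L 0.19 Maxis -0.547
```

View pics/c9.png

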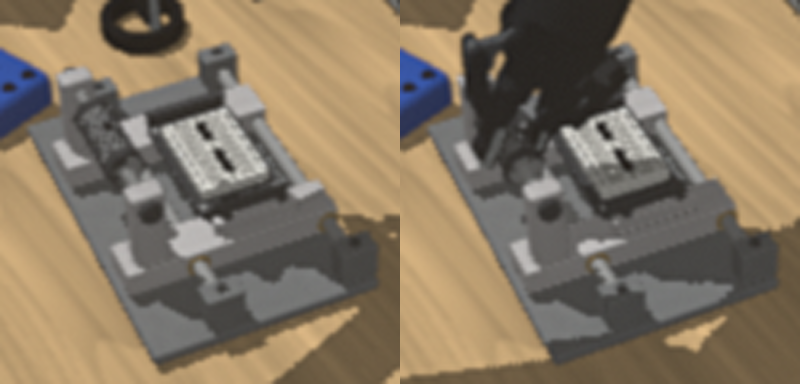

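```bash
python3 - <<'E'
from h import *
np.set_printoptions(linewidth=250)
im,c=load('w6');g=im.mean(2)
for a,b in((136,176),(302,336)):
    for cols in((285,300),(340,355),(355,370)):print(a,cols,g[a:b,cols[0]:cols[1]].mean(1).astype(int))
im,c=load('w4');g=im.mean(2)
for cols in((320,330),(350,360),(365,374)):print(0,g[:34,cols[0]:cols[1]].mean(1).astype(int),116,g[116:150,cols[0]:cols[1]].mean(1).astype(int))
E
```

```text
136 (285, 300) [ 57  56  37  54  65  67  67  67  67  67  66  65  64  64  64  59  68 104  95  46  50  60  64  65  65  65  65  65  65  65  65  65  65  65  64  64  65  65  65  65]
136 (340, 355) [64 63 40 42 63 65 66 65 66 66 66 65 64 63 64 62 61 97 96 60 40 46 56 66 66 66 66 66 66 66 66 65 66 66 65 66 66 66 66 66]
136 (355, 370) [67 60 45 42 64 65 66 65 66 67 67 65 64 63 64 62 57 85 99 76 45 59 65 65 65 65 65 66 66 67 67 65 64 64 65 65 65 65 65 65]
302 (285, 300) [167  71  65  67  70  73  74  73  71  68  65  65  65  74  63  30  29  29  29  29  29  29  34  38  38  38  40  41  99 127 107  88  87  87]
302 (340, 355) [180  85  65  66  65  65  65  65  65  65  65  65  63 103 101  32  29  28  28  27  28  28  31  35  36  36  36  36  39  47  49  43  43  46]
302 (355, 370) [148  79  70  82  90  94  96  97  95  89  81  67  63 116 114  38  37  36  37  36  34  33  36  42  41  37  36  36  53  85  90  79  77  77]
0 [117 111  95  72  71  71  71  70  69  67  58  35  22  22  82 104 107 106 105 113 170 202 200 195 193 193 194 168 111  65  66  65  65  66] 116 [121 121 121 116 178 196 197 198 196 151  69  69  67  66  60 102 101 102 118 157 185 152 139 124 106  98  94  95 105  88 103 100 111 150]
0 [ 69  69  67  64  66  69  69  69  67  66  65  46  24  22  53  93 103 103 104 101 153 182 193 191 190 190 190 183 131  76  64  65  64  64] 116 [121 121 121 111 175 187 191 192 191 186  54  70  65  65  57  83  81  83  86  94 135 116 134 195 189 187 187 183 174 125 101 100 110 151]
0 [146 139 126 105  70  67  68  68  67  65  65  52  28  22  36  87 102 104 104 102 154 190 193 192 189 191 190 189 141  89  64  65  65  64] 116 [120 120 120 111 165 184 188 190 191 183  84  69  65  64  59  82 100  99 104 153 178 175 114 140 127 127 122 118 119 114  98 101 103 120]
```

```bash
python3 - <<'E'
from h import *
im,c=load('w6')
ey=np.array([-np.sin(YW),np.cos(YW)])
def y(r,z,col=350):return float(onz(c,[[col,r]],z)[0,:2]@ey*1e3)
Lf=y(152.6,.04);Pf=y(155.1,.045);Pn=y(314.8,.045);Rf=y(316.8,.04);Rt=y(323.6,.0545)
print('Lfoot',Lf,'plate far',Pf,'near',Pn,'len',Pf-Pn,'Rfoot',Rf,'Rtop',Rt)
print('gaps',Lf-Pf,Pn-Rf,Pn-Rt,'blade dist',Lf-Rf,Lf-Rt)
E
```

```text
Lfoot 222.0679652017099 plate far 220.94169980770866 near 111.16820557120437 len 109.77349423650429 Rfoot 107.13418607621503 Rtop 109.25615296761745
gaps 1.1262653940012513 4.034019494989337 1.9120526035869148 blade dist 114.93377912549488 112.81181223409246
```

Measured from both views, the total free play is 4.6–4.9 mm, so both jaws should bear at about 1.5 rad. The torque also rose between 1.64 and 1.88 rad turned. The target is about 2.3 rad, so 0.42 more.

```bash
python3 -m handwheel '[[[0,0,-0.1,-0.01,-0.19,0,0.1],[0,0,-0.2,-0.04,-0.38,0,0.1],[0,0,-0.3,-0.09,-0.56,0,0.1],[0,0,-0.36,-0.12,-0.67,0,0.1],[0,0,-0.42,-0.16,-0.78,0,0.1],[0,0,-0.42,-0.16,-0.78,0,0.1],[0,0,-0.42,-0.16,-0.78,0,0.1],[0,0,-0.42,-0.16,-0.78,0,0.1]]]';for i in 1 2 3 4 5; do python3 st.py | grep -v 0.21|cut -c1-20,90-; python3 -c "
from h import *
snap('wrist','x')"; done
```

```text
clock: 19.95
tool_pos: [0.5072, 0.0895, 0.0832]
eef_rot: [-0.187, -0.279, -0.652, 0.68]
contact_force: [-5.0, -4.7, 3.6]
width: 0.308
t 19.95 joints [-0.0tilt 0.898 grasp-S0 mm x,y,z -1.0 -0.7 0.0 w 0.308
L 0.19 Maxis -0.822
t 20.0 joints [-0.02ilt 0.898 grasp-S0 mm x,y,z -1.1 -0.8 0.0 w 0.302
L 0.19 Maxis -0.679
t 20.05 joints [-0.0tilt 0.898 grasp-S0 mm x,y,z -1.1 -0.8 0.1 w 0.31
L 0.19 Maxis -0.729
t 20.1 joints [-0.02ilt 0.898 grasp-S0 mm x,y,z -1.0 -0.7 0.1 w 0.306
L 0.19 Maxis -0.742
t 20.15 joints [-0.0tilt 0.898 grasp-S0 mm x,y,z -1.0 -0.8 0.0 w 0.31
L 0.19 Maxis -0.644
```

The torque rose by 0.04 N m over the last 0.42 rad, which matches the "0.1 N m per rad" branch, so bearing came before 1.7 rad. Now I'll release, retreat, and check from above.

```bash
python3 -m handwheel '[[[0,0,0,0,0,0,0.6],[0,0,0,0,0,0,0.6],[0,0,0,-3,0,0,0.6],[0,0,0,-7,0,0,0.6],[0,0,0,-11,0,0,0.6],[0,0,0,-12,0,0,0.6],[0,0,0,-12,0,0,0.6],[0,0,0,-12,0,0,0.6]]]';python3 - <<'E'
from h import *
goto([.606,.0862,.2],down(YW))
E
```

```text
clock: 21.2
tool_pos: [0.599, 0.0771, 0.1568]
eef_rot: [-0.186, -0.279, -0.652, 0.68]
contact_force: [-0.1, 0.5, -0.5]
width: 0.597
rot [ 0.007 -0.004  0.9  ] cm [-3.13 -3.03 -1.02]
```

```bash
python3 -m handwheel '[[[0,0,0.1,-2,-2,-0.5,0.6],[0,0,0.28,-3.1,-3,-1,0.6],[0,0,0.45,-3.1,-3,-1,0.6],[0,0,0.63,-3.1,-3,-1,0.6],[0,0,0.8,-3.1,-3,-1,0.6],[0,0,0.9,-3.1,-3,-1,0.6],[0,0,0.9,-3.1,-3,-1,0.6],[0,0,0.9,-3.1,-3,-1,0.6]]]';python3 - <<'E'
from h import *
for i in range(3):snap('wrist','x')
im,c=snap('wrist','w10');print(ctrl.state()['tool_pos'],ctrl.state()['contact_force'])
snap('scene','s10')
u=cv2.resize(im[70:370,120:480],None,fx=2,fy=2,interpolation=cv2.INTER_CUBIC);cv2.imwrite('pics/w10c.png',u[:,:,::-1])
E
```

```text
clock: 22.2
tool_pos: [0.607, 0.0857, 0.2002]
eef_rot: [0.463, 0.535, 0.466, -0.531]
contact_force: [0.3, 0.7, -0.2]
width: 0.604
[0.6079394  0.08547919 0.19990048] [ 0.13719056  0.10779531 -0.19230199]
```

View pics/w10c.png

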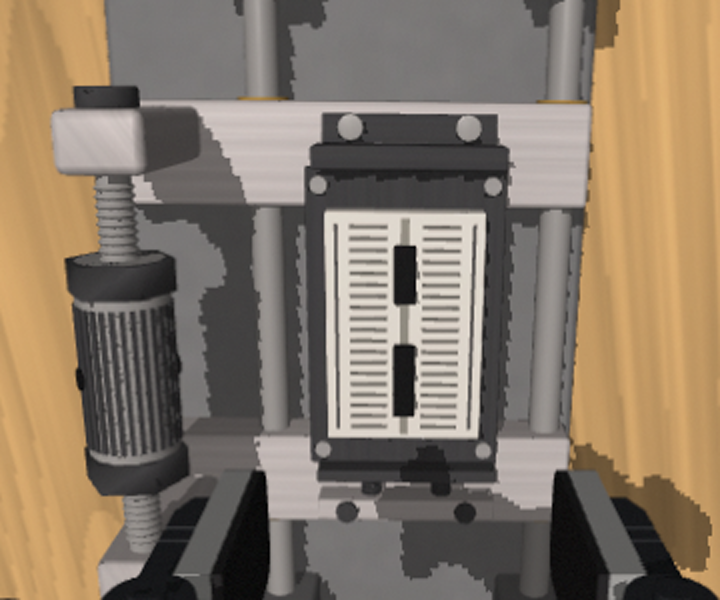

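The final view shows both blades touching the plate ends (crop rows 168 and 462), the board square, and the sleeve marks at both limbs. I'll cross-check the turn from carriage travel.

```bash
python3 - <<'E'
from h import *
ey=np.array([-np.sin(YW),np.cos(YW)]);ex=np.array([np.cos(YW),np.sin(YW)])
def edge(f,cols,r0,r1,sgn):
    im,c=load(f);g=im.astype(float).mean(2);out=[]
    for col in range(*cols):
        p=cv2.GaussianBlur(g[:,col-2:col+3].mean(1)[r0:r1,None],(1,5),0)[:,0];d=np.diff(p)*sgn;i=int(d.argmax())
        w=np.clip(d[max(0,i-2):i+3],0,None);r=(np.arange(max(0,i-2),i-2+max(0,0)+5)[:len(w)]*w).sum()/w.sum()+r0+.5
        out.append(onz(c,[[col,r]],.04)[0,:2])
    out=np.array(out);v=out@ey*1e3;return np.median(v),v.std()
print('w4 L',edge('w4',(310,340),24,36,-1),'R',edge('w4',(310,340),113,125,1))
print('w4b L',edge('w4',(340,385),24,36,-1),'R',edge('w4',(340,385),113,125,1))
print('w6 L',edge('w6',(384,394),160,180,-1),'R',edge('w6',(384,394),296,316,1))
print('w10 L',edge('w10',(376,385),165,180,-1),'R',edge('w10',(376,385),280,294,1))
print('w10b L',edge('w10',(405,411),165,180,-1),'R',edge('w10',(398,404),280,294,1))
im,c=load('w10')
P=onz(c,[[120+325/2,70+212/2],[120+485/2,70+210/2],[120+480/2,70+437/2],[120+325/2,70+437/2]],.055)
m=P.mean(0)[:2];print('board centre along',m@ex,m@ey,'size',np.linalg.norm(P-np.roll(P,1,0),axis=1))
for k in((P[0]-P[3]),(P[1]-P[2])):print('yaw',np.arctan2(-k[0],k[1])-YW)
# bystander motion: scene diff
a,_=load('s0');b,_=load('s10');print([ (n,int(np.abs(a[y-12:y+12,x-12:x+12].astype(int)-b[y-12:y+12,x-12:x+12]).mean())) for n,x,y in(('bare',213,313),('socket',370,352),('meter',453,170),('screw',312,170),('strip',245,256),('tape',495,232),('tweez',238,190),('jar',251,365))])
E
```

```text
w4 L (np.float64(210.4616496712504), np.float64(0.006542433542041127)) R (np.float64(114.92594821651272), np.float64(0.05869574614159091))
w4b L (np.float64(210.2325276273204), np.float64(0.09827267647869972)) R (np.float64(115.13863409093902), np.float64(0.10854361791536409))
w6 L (np.float64(210.12009282597586), np.float64(0.022871805335312596)) R (np.float64(115.41091008307025), np.float64(0.00625846997784608))
w10 L (np.float64(206.8766068868681), np.float64(0.01246698797052627)) R (np.float64(118.80885603571706), np.float64(0.03143763275190107))
w10b L (np.float64(206.93366077686895), np.float64(0.012169990736588868)) R (np.float64(118.78863568785388), np.float64(0.21162049870460556))
board centre along 0.5883464356037916 0.16565108093333275 size [0.08131645 0.05374616 0.08197204 0.05622079]
yaw -0.021495183255440614
yaw 0.00896702872509636
[('bare', 26), ('socket', 11), ('meter', 7), ('screw', 9), ('strip', 26), ('tape', 8), ('tweez', 42), ('jar', 3)]
```

```bash
python3 - <<'E'
from h import *
np.set_printoptions(linewidth=260)
for f,r0,r1,cs in(('w6',312,356,((290,294),(296,300),(318,334),(340,343),(354,358),(360,366))),('w10',294,334,((288,292),(293,297),(316,332),(332,335),(350,354),(355,361)))):
    im,c=load(f);g=im.mean(2)
    for a,b in cs:print(f,r0,(a,b),g[r0:r1,a:b].mean(1).astype(int))
    # screw holes centroids
    for a,b,r,s in (((280,312,338,354),(344,374,338,354)) if f=='w6' else ((282,306,318,334),(340,366,318,334))):
        w=np.clip(60-g[r:s,a:b] if False else (g[r:s,a:b]<45),0,None).astype(float);print('hole',((np.arange(r,s)[:,None]*w).sum()/w.sum()).round(2),((np.arange(a,b)[None]*w).sum()/w.sum()).round(2),w.sum()) if False else print('hole',a+0,r,[ (x.round(2)) for x in [ (np.arange(r,s)[:,None]*w).sum()/max(w.sum(),1),(np.arange(a,b)[None]*w).sum()/max(w.sum(),1),w.sum()]])
E
```

```text
w6 312 (290, 294) [ 66  66  65  70  59  27  27  25  27  27  28  28  32  36  36  36  36  37  94 130 112  81  77  77  77  78  78  77  89  87  59  40  36  36  35  35  35  36  41  64  96 115 119 120]
w6 312 (296, 300) [ 64  65  62  62  51  27  25  27  26  27  28  26  32  37  36  35  36  37  66  94  89  76  76  77  76  77  78  77  88  80  51  37  33  35  36  35  36  35  42  60  93 115 119 119]
w6 312 (318, 334) [ 42  41  43  60  57  28  27  27  27  28  28  29  31  36  36  36  36  37  65  99 102  88  83  84  86  87  87  84  96 111 109 101 100 101 101 101 100 100  82  67  66  65  65  66]
w6 312 (340, 343) [ 65  66  63 109 112  34  27  28  28  28  28  28  31  35  36  36  36  36  36  42  41  33  34  34  41  61  76  77  84  95 101 101 100 101 102 101 100 101  85  69  67  67  66  67]
w6 312 (354, 358) [ 65  65  64 109 107  38  34  27  28  29  28  28  30  35  36  36  36  36  54  85  91  79  77  82  84  85  81  77  81  82  65  42  33  34  35  35  34  36  34  40  47  62  67  67]
w6 312 (360, 366) [ 65  65  64 110 108  38  39  38  40  37  34  34  33  35  36  36  35  36  53  85  90  78  77  77  77  
[... 746 characters left out ...]
 84  82  82  82]
w10 294 (332, 335) [ 34  33  34  35  34  34  32  25  26  27  26  31  34  35  34  35  36  69  97  87  74  75  75  74  76  76  88  99 100  98  98  99  99  98  98  92  75  66  66  65]
w10 294 (350, 354) [ 65  65  65  65  64  64  57  42  38  39  39  48  61  64  63  63  64  88 122 119  82  75  75  75  75  75  77  60  30  34  34  34  34  34  34  35  34  45  60  65]
w10 294 (355, 361) [107 111 109 104  90  70  56  41  38  39  39  47  60  63  63  63  64 105 156 152 111  93  77  75  76  75  86  95  88  77  71  68  66  67  73  73  68  65  65  65]
hole 282 318 [np.float64(324.0), np.float64(297.5), np.float64(2.0)]
hole 340 318 [np.float64(326.24), np.float64(352.06), np.float64(78.0)]
```

```bash
python3 - <<'E'
from h import *
ey=np.array([-np.sin(YW),np.cos(YW)])
for zb in(.046,.050,.0545):
    o=[]
    for f,rs,col in(('w6',(324.0,330.4,340.4,350.4,347.1),330),('w10',(305.2,310.9,320.1,330.1,326.2),330)):
        im,c=load(f);zz=[.0545,.0545,zb,zb,zb]
        o.append([float(onz(c,[[col,r]],z)[0,:2]@ey*1e3) for r,z in zip(rs,zz)])
    o=np.array(o);print(zb,'blade in,out,block in,out,hole\n',o.round(2));d=o[:,1:2]-o[:,2:];print('dist',d.round(2),'compr',(d[0]-d[1]).round(2),'from inner',((o[0,0]-o[0,2:])-(o[1,0]-o[1,2:])).round(2))
E
```

```text
0.046 blade in,out,block in,out,hole
 [[108.92 104.07  91.56  83.5   86.17]
 [111.45 106.86  95.12  86.61  89.95]]
dist [[12.5  20.57 17.89]
 [11.74 20.25 16.91]] compr [0.77 0.32 0.98] from inner [1.03 0.59 1.24]
0.05 blade in,out,block in,out,hole
 [[108.92 104.07  93.83  85.88  88.52]
 [111.45 106.86  97.12  88.72  92.01]]
dist [[10.24 18.19 15.55]
 [ 9.74 18.14 14.85]] compr [0.5  0.05 0.7 ] from inner [0.76 0.31 0.96]
0.0545 blade in,out,block in,out,hole
 [[108.92 104.07  96.38  88.57  91.16]
 [111.45 106.86  99.37  91.1   94.34]]
dist [[ 7.69 15.5  12.91]
 [ 7.49 15.76 12.52]] compr [ 0.19 -0.26  0.38] from inner [0.46 0.   0.65]
```

Two independent checks, carriage travel of 6.6 mm (about 2.07 rad) and blade-spring give of about 0.6–0.9 mm, put the clamp at the low end of the window. Each stroke loses a little turn in the fingers. I'll grip again and add about 0.3 rad net.

```bash
sed -i 's/S0=np.array.*/S0=np.array([.5219,.0876,.095])/' h.py; python3 - <<'E'
from h import *
goto(*tilt(-.1,.08));goto(*tilt(-.1,0))
E
```

```text
rot [ 0.004 -0.006  0.099] cm [ 4.41 -9.15  0.99]
rot [ 0.004 -0.006  0.099] cm [12.37 -8.36  1.05]
```

```bash
python3 -m handwheel '[[[0,0,0.05,1,-5,0.5,0.6],[0,0,0.1,3,-9.15,1,0.6],[0,0,0.1,4.4,-9.15,1,0.6],[0,0,0.1,4.4,-9.15,1,0.6],[0,0,0.1,7.4,-8.85,1,0.6],[0,0,0.1,10.4,-8.55,1,0.6],[0,0,0.1,12.4,-8.36,1,0.6],[0,0,0.1,12.4,-8.36,1,0.6]]]'; python3 st.py|head -1; python3 -m handwheel '[[[0,0,0,0,0,0,0.1],[0,0,0,0,0,0,0.1],[0,0,0,0,0,0,0.1],[0,0,0,0,0,0,0.1],[0,0,0,0,0,0,0.1],[0,0,0,0,0,0,0.1],[0,0,0,0,0,0,0.1],[0,0,0,0,0,0,0.1]]]';python3 st.py
```

```text
clock: 23.45
tool_pos: [0.5253, 0.0878, 0.0757]
eef_rot: [0.489, 0.558, 0.438, -0.507]
contact_force: [-0.8, 0.8, 0.4]
width: 0.598
t 23.45 joints [ 0.045  0.422  1.899 -0.019  0.72   0.196] F [-0.8  0.8  0.4] Mtcp 0.092 tilt -0.102 grasp-S0 mm x,y,z 1.4 0.6 -0.4 w 0.598
clock: 24.45
tool_pos: [0.5238, 0.0881, 0.0775]
eef_rot: [0.49, 0.558, 0.438, -0.507]
contact_force: [-3.0, 0.6, 5.7]
width: 0.31
t 24.45 joints [ 0.045  0.417  1.902 -0.019  0.72   0.196] F [-3.   0.6  5.7] Mtcp 0.53 tilt -0.104 grasp-S0 mm x,y,z -0.2 0.6 1.4 w 0.31
L 0.19 Maxis 0.109
L 0.21 Maxis 0.062
```

Now the stroke of 0.42.

```bash
python3 -m handwheel '[[[0,0,-0.1,-0.01,-0.19,0,0.1],[0,0,-0.2,-0.04,-0.38,0,0.1],[0,0,-0.3,-0.09,-0.56,0,0.1],[0,0,-0.36,-0.12,-0.67,0,0.1],[0,0,-0.42,-0.16,-0.78,0,0.1],[0,0,-0.42,-0.16,-0.78,0,0.1],[0,0,-0.42,-0.16,-0.78,0,0.1],[0,0,-0.42,-0.16,-0.78,0,0.1]]]';python3 st.py; python3 -m handwheel '[[[0,0,0,0,0,0,0.6],[0,0,0,0,0,0,0.6],[0,0,0,-3,0,0,0.6],[0,0,0,-7,0,0,0.6],[0,0,0,-11,0,0,0.6],[0,0,0,-12,0,0,0.6],[0,0,0,-12,0,0,0.6],[0,0,0,-12,0,0,0.6]]]';python3 - <<'E'
from h import *
goto([.6079,.0855,.2],down(YW))
E
```

```text
clock: 25.45
tool_pos: [0.5166, 0.0891, 0.0783]
eef_rot: [-0.374, -0.455, -0.544, 0.597]
contact_force: [-0.8, -0.2, 5.8]
width: 0.31
t 25.45 joints [0.003 0.591 1.592 0.052 1.27  0.116] F [-0.8 -0.2  5.8] Mtcp -0.094 tilt 0.315 grasp-S0 mm x,y,z 0.4 0.7 1.4 w 0.31
L 0.19 Maxis -0.537
L 0.21 Maxis -0.587
clock: 26.45
tool_pos: [0.5511, 0.0833, 0.1897]
eef_rot: [-0.372, -0.453, -0.545, 0.599]
contact_force: [-0.2, -1.2, 0.1]
width: 0.603
rot [ 0.006 -0.005  0.321] cm [-2.73  4.99 -1.  ]
```

Next, the same look-down pose again to measure the carriage travel.

```bash
python3 -m handwheel '[[[0,0,0.1,-1,2,-0.5,0.6],[0,0,0.2,-2.7,5,-1,0.6],[0,0,0.32,-2.7,5,-1,0.6],[0,0,0.32,-2.7,5,-1,0.6],[0,0,0.32,-2.7,5,-1,0.6],[0,0,0.32,-2.7,5,-1,0.6],[0,0,0.32,-2.7,5,-1,0.6],[0,0,0.32,-2.7,5,-1,0.6]]]';python3 - <<'E'
from h import *
for i in range(2):snap('wrist','x')
snap('wrist','w11');snap('scene','s11')
ey=np.array([-np.sin(YW),np.cos(YW)])
def edge(f,cols,r0,r1,sgn,z=.04):
    im,c=load(f);g=im.astype(float).mean(2);out=[];px=[]
    for col in range(*cols):
        d=np.clip(np.diff(cv2.GaussianBlur(g[r0:r1,col-2:col+3].mean(1)[:,None],(1,5),0)[:,0])*sgn,0,None);i=int(d.argmax());j=np.arange(max(0,i-2),min(len(d),i+3))
        r=(j*d[j]).sum()/d[j].sum()+r0+.5;px.append(r);out.append(onz(c,[[col,r]],z)[0,:2]@ey*1e3)
    return round(np.median(out),2),round(np.median(px),2)
np.set_printoptions(linewidth=260)
for f in('w10','w11'):
    print(f,pose()[:3,3].round(4) if f=='w11' else '','L',edge(f,(376,385),165,180,-1),edge(f,(405,411),165,180,-1),'R',edge(f,(376,385),280,294,1),edge(f,(398,404),280,294,1),
     'blade out',edge(f,(316,330),308,316,1,.0545))
g=load('w11')[0].mean(2)
for a,b in((316,332),(350,354)):print(g[294:334,a:b].mean(1).astype(int))
E
```

```text
clock: 27.45
tool_pos: [0.6096, 0.0853, 0.201]
eef_rot: [0.464, 0.535, 0.465, -0.531]
contact_force: [-0.2, 0.4, -0.6]
width: 0.6
w10  L (np.float64(206.88), np.float64(172.55)) (np.float64(206.93), np.float64(172.71)) R (np.float64(118.81), np.float64(288.61)) (np.float64(118.79), np.float64(288.71)) blade out (np.float64(107.35), np.float64(310.24))
w11 [0.6093 0.0854 0.2012] L (np.float64(206.16), np.float64(173.43)) (np.float64(206.2), np.float64(173.6)) R (np.float64(119.28), np.float64(287.47)) (np.float64(119.18), np.float64(287.68)) blade out (np.float64(106.95), np.float64(310.1))
[ 58  58  58  58  56  51  44  32  30  31  30  35  43  44  44  44  52  76  84  74  75  75  75  76  83  95  99  99  98  99 100  99  98  93  86  83  82  82  84  82]
[ 63  64  64  64  63  64  56  41  38  39  38  48  61  64  63  62  63 117 128  78  75  75  75  75  78  74  51  35  34  35  35  35  34  34  35  40  56  64  66  65]
```

```bash
python3 -c "
from h import *
print(ctrl.state()['contact_force'],ctrl.hand_in())"
```

```text
the job is handed in; nothing more can be done
[-0.13100353 -0.36453741  0.29915082] None
```

The board on its plate is on both ledges between the jaws and released, and the turnbuckle is clamped at about 0.85–0.94 rad (49–54°) past first bearing. I handed the job in at about 27.6 s. `hand_in` reports no verdict, so I can't confirm a pass.

**Last checks**
- **Turn past bearing:** in the wrist view the carriages closed about 7.8 mm in all, which is 2.44 rad of sleeve turn. First bearing came out at about 1.5–1.6 rad. The allowed window is 30–65°.
- **Jaw force:** I estimate the spring gave about 1.8–2 mm, or 77–80 N. The uncertainty is roughly ±7 N, and the window is 69–88 N.
- **Board position:** it lies within about 6 mm of the seat and square to the jaws within about 0.02 rad. I measured this before the last stroke.
- **Robot:** it is clear of everything, with a residual force near 0.5 N.

**What disagreed or stayed open**
- **Tool tilt against carriage travel:** tilt added up to about 2.7 rad of turn, against 2.44 rad from carriage travel. I trusted the travel, because the fingers lose a little turn on each stroke. If the tilt figure were right, the clamp would be near or just past the 65° limit.
- **Extra stroke:** after the planned turn, the camera measurements put the clamp at the low end of the window, so I gripped the sleeve again and added a stroke.
- **Wrist torque:** too noisy to pin down the bearing point by itself. It only showed that bearing came before about 1.7 rad.
- **Other things on the bench:** a rough before/after image comparison showed changes near the bare breadboard, terminal strip and tweezers. I took these to be the arm's shadow and did not check them further. The arm made no contact there that I noticed.

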